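Feel for the spare clamp jaw in the covered box

TASK

Slide the cover of the steel spares box fully back, reach in under the fixed roof and feel gently for the spare clamp jaw that stands hidden somewhere along the box. Lift it out and lower it gently until it rests in the aluminium tray before letting go; do not drop it. Leave the can, the wrench and the socket where they are.

Things in the scene. Friction and masses are not known exactly. Their poses are not given: they have to be found in the camera images.
- box: Fixed rigid dark steel spares box, 146 (x) x 340 (y) x 94 mm high. Origin: centre of its underside, on the bench; x from its front (robot side) to its rear, y along its length, z up. Walls 5 mm; inside x -68..+68, y -165..+165 mm, inner floor at z = 8 mm. Front and rear walls reach z = 90; the end walls only z = 50 before the roof. With the cover back, its top is open in front of the roof.
- roof_edge (a point): Middle of the front edge of the box's fixed roof, top side: box x = 18, y = 0, z = 94 mm. The roof is 4 mm thick and runs from here to the rear wall over the whole length. The jaw stands under it: reach in tilted, about 40 degrees, fingers down and to the box's +x. Bring it out: raise about 12 mm, draw about 55 mm to the front, then lift.
- bay (a point): Middle of the hidden bay on the box's inner floor under the roof: box x = 42, y = 0, z = 8 mm; axes as the box. The jaw stands in the bay, centre at bay x within 2 mm, y anywhere from -70 to +70 mm, square within 3 degrees. Its pose is not reported: feel for it. A floor rib 6 mm high, 4 mm thick, 28 mm in front of this point keeps it there.
- bay_end (a point): Empty left (+y) end of the bay, at its floor: box x = 42, y = 122, z = 8 mm. The last 60 mm inside either end are always empty, so closed fingers can go in there and sweep along y, about 26 mm above the floor (over the jaw's foot), until they bump into the jaw's block. The jaw slides if pushed with more than 4 to 9 N.
- tray: Fixed open aluminium tray, 170 x 170 x 28 mm high, walls and floor 4 mm; origin: centre of its underside, on the bench; z up. The jaw goes here. The jaw: bare steel, 0.64 to 0.9 kg, foot 44 (x) x 64 (y) x 12 mm, on it, centred, a block 44 (x) x 34 (y) x 48 mm, top 60 mm above its base. Grasp the block across its 34 mm, above the foot.
- cover (a joint): Sliding aluminium cover of the box (m): 0 = shut, 0.09 = fully back over the roof; slides along the box's +x with about 1.5 N of friction and stays where it is left. 93 (x) x 350 (y) mm, top at z = 98.5 mm of the box, with cheeks 50 mm deep outside the box's ends.
- handle (a point): Centre of the top face of the cover's black upright handle rib, 12 (x) x 90 (y) mm, rising 26 mm above the cover; it moves with the cover, 124.5 mm above the bench, axes as the box. Can be pinched across x or pushed from its front side.
- can: Bystander: grey spray can, 66 mm diameter, 170 mm tall, standing; origin at the centre of its underside.
- wrench: Bystander: steel wrench 200 mm long lying on the bench; origin under its middle.
- socket: Bystander: steel deep socket, 38 mm diameter, 80 mm tall, standing; origin at the centre of its underside.
Mind the look-alikes: they are no part of the job. Of the things shaped like the tray, the aluminium one is meant.

How it is judged:
On the way, in this order (a step that is already met when the one before it is completed fails the run):
1. the cover is slid back (at least 80 of its 90 mm) (value of joint cover above 0.08 m), for 0.2 s.
2. the jaw is lifted: nothing rests in or on the box any more (contact force between box and anything else below 0.1 N), for 0.2 s.
3. the jaw is lowered into the tray while still held: the fingers hold something and the tray carries part of it (not the fingers themselves) (contact force between tray and anything else above 0.5 N and contact force between the fingers and anything else above 1 N and contact force between the fingers and tray below 0.5 N and horizontal distance between the grasp point and tray below 0.12 m), for 0.06 s.
At the end, for the whole second after the job is handed in: The jaw rests in the tray (the tray carries more than 4 N, the robot not touching) and nothing is left in or on the box (it carries less than 0.1 N) (contact force between tray and anything else above 4 N and contact force between box and anything else below 0.1 N).
It fails at once if the can, wrench or socket is moved by more than 30 mm (distance of any of can, wrench, socket from where it was at the start of the episode above 0.03 m).
It fails at once if the tray is pressed or struck with more than 80 N (contact force between tray and anything else above 80 N).
It fails at once if the fingers press on the box or its cover with more than 60 N (contact force between the fingers and box above 60 N).
It also fails if it takes over 61 s, if anything falls off the work surface, if the arm or the gripper's body presses on something with over 40 N, if the wrist force passes 120 N, or if a joint passes its speed limit or range.

ROBOT

A 7-joint arm with a two-finger parallel gripper is mounted at the origin on the work surface. World frame = base frame: x ahead of the robot, y to its left, z up, the work surface at z = 0. Lengths are in m, angles in rad, forces in N, time in s.
With the tool pointing down it reaches from about 0.425 to 0.8 m from the base axis. Payload 8.3 kg.
Tool frame: the origin (TCP) lies on the centre line of the jaws, within the pads' length; the fingertips stand 25 mm ahead of it and the grasp point (between the pads) lies 6 mm ahead of it; z points along the fingers, y is the direction in which the jaws open and shut (so a half turn about z gives the same grasp; the last joint's range is limited). The gripper opens to 85 mm and grips with 20 to 120 N. Pads are 22 mm wide; open, the fingers measure 114 mm over their backs; the gripper's body (76 mm by 85 mm) begins 54 mm behind the grasp point. The pads swing forward as they close: fully open they stand 13 mm farther back than shut.
Start: joints at [-1.255, 0.383, 0.016, 1.37, -0.006, 1.388, -0.046], TCP at [0.231, 0.581, 0.256] pointing down, gripper open.
Joint ranges: [-2.95, 2.95], [-0.25, 2.06], [-1.52, 1.56], [0.18, 2.33], [-1.44, 4.58], [0.02, 2.06], [-3.01, 3.01]. Speed limits (rad/s): [2.39, 2.39, 3.01, 3.01, 3.14, 3.14, 3.14].

INTERFACE

Orientations are given as a unit quaternion [x, y, z, w].
In Python, from bench import env gives the robot as it stands. The module is installed in compiled form; this text tells all that it offers.
- The arm moves only by the shell command python3 -m jog 'ROWS'. ROWS is JSON, a list of rows, each an object with "turn": the turn, a rotation vector about the tool's x, y, z in rad, a list of three; "xyz": the shift along the tool's x, y, z in m, a list of three; "jaw": the opening in per cent of the stroke, from 0 (shut) to 100 (fully open). A call has exactly 8 rows; each row is the pose to reach, as a shift and turn from the pose commanded when the call began, along the tool's axes at that moment; what a row does not reach only later rows make up. A row lasts 1/10 s, in which the tool goes at most 50 mm and 8.59 degrees, less where a joint would pass 70% of its speed; a pose out of reach is approached as far as the arm can. A call with a gripper value outside its range is refused whole. The fingers move at their own pace and stop on an object; the grip force is fixed at half the most. Time passes only in rows, so rows that repeat a pose let the fingers close, or fill a call up. It gives the time, the measured TCP pose, the force and the opening at its end, in the units of the state.
- env.read_state(): the state, without advancing time (a new reading comes with each control period).
- env.read_camera(name): name is "scene" or "top" or "wrist"; returns a dict with "img" (420x560x3 uint8, red, green, blue), "fx", "fy", "cx", "cy" (pixels), "k1" (the pictures are not rectified: a ray, as slopes to the right and down, at radius r is drawn at 1 + k1 r^2 times it, then the intrinsics apply), "world_from_camera" (4x4, takes a point from camera to world coordinates); the wrist camera has in their place "tool_from_camera" (4x4, takes a point from camera to tool coordinates, whose origin is the TCP and whose axes are the flange's). Camera axes: x right, y down, z forward; pixel columns grow to the right and rows downward; lengths in m; the calibration is good to about 2 mm. A picture is of the moment at which its call begins: read the wrist's pose just before it. There is no depth.
- env.hand_in(): hands the job in, once; it reports no verdict.
The state is a dict: "time_s": time; "qpos": joint angles; "joint_velocities": joint speeds; "tau": joint torques, N m; "position": TCP position; "tool_rot": TCP orientation; "force": force on the tool from outside, world axes, zero at the start; "torque": the same for the moment, N m; "grip_width": finger opening in m.
Only numpy, scipy, OpenCV 4.12 (cv2) and the standard library are available. Lean on these libraries where they do the work, as an engineer would, in place of code of your own. Each camera call takes 0.05 s, during which the arm holds its last target. There are 200 camera calls.

## Working session

There is one attempt and no reset: what is moved stays moved. The work goes in short steps, Python scripts to look and compute and a shell command to move; the robot and the scene stay as the last step left them, time stands still between calls to the robot, and variables do not carry over. Pictures are saved under pics/ and viewed, about 8 in all and at most 12, crops included, and the job is handed in when it is done.

```bash
mkdir -p pics; cat > h.py <<'E'
from bench import env
import numpy as np, cv2
from scipy.spatial.transform import Rotation as R
def shot(n,f):
    s=env.read_state(); c=env.read_camera(n); cv2.imwrite('pics/'+f,c['img'][:,:,::-1])
    if n=='wrist':
        T=np.eye(4);T[:3,:3]=R.from_quat(s['tool_rot']).as_matrix();T[:3,3]=s['position'];c['world_from_camera']=T@np.array(c['tool_from_camera'])
    np.save('pics/'+f+'.npy',{k:v for k,v in c.items() if k!='img'},allow_pickle=True); return c
def load(f): return np.load('pics/'+f+'.npy',allow_pickle=True).item()
def ray(c,uv):
    d=np.array([[(uv[0]-c['cx'])/c['fx'],(uv[1]-c['cy'])/c['fy']]]);x=d[0].copy()
    for _ in range(20): x=d[0]/(1+c['k1']*(x@x))
    T=np.array(c['world_from_camera']);return T[:3,3],T[:3,:3]@np.array([x[0],x[1],1])
def onz(c,uv,z):
    o,d=ray(c,uv);return o+d*(z-o[2])/d[2]
def proj(c,p):
    T=np.linalg.inv(np.array(c['world_from_camera']));q=T[:3,:3]@p+T[:3,3];x=q[:2]/q[2];x=x*(1+c['k1']*(x@x))
    return x[0]*c['fx']+c['cx'],x[1]*c['fy']+c['cy']
E
python3 - <<'E'
from h import *
print(env.read_state())
for n in('top','scene'):
    c=shot(n,n+'1.png');print(n,np.round(np.array(c['world_from_camera']),3).tolist(),c['fx'],c['k1'])
a=cv2.imread('pics/top1.png');b=cv2.imread('pics/scene1.png')
cv2.imwrite('pics/t.png',a)
E
```

```text
{'time_s': 0.0, 'qpos': array([-1.254918  ,  0.38423693,  0.01634424,  1.37112866, -0.00628546,
        1.38820382, -0.04651737]), 'joint_velocities': array([-1.10112968e-03,  6.42891237e-05, -8.50663409e-04,  1.16850715e-03,
       -2.55537478e-03,  5.26719563e-05, -3.16533798e-04]), 'tau': array([-9.77567724e-04, -6.27611876e+01,  8.43839049e-01, -3.71822405e+01,
        1.65737397e-02,  1.45547968e-02,  1.94651813e-05]), 'position': array([0.23090555, 0.58030328, 0.2552909 ]), 'tool_rot': array([ 1.88221235e-01,  9.82126182e-01, -9.49881274e-04, -1.63037658e-04]), 'force': array([-0.10474118,  0.97174834, -0.43741358]), 'torque': array([-0.00112693,  0.04226564, -0.02375291]), 'grip_width': 0.08545462632473394}
top [[-0.018, -0.99, 0.136, 0.452], [-1.0, 0.017, -0.011, -0.052], [0.008, -0.136, -0.991, 0.989], [0.0, 0.0, 0.0, 1.0]] 390.1829190395473 0.0007942202482852175
scene [[-0.015, 0.839, -0.544, 1.282], [1.0, 0.009, -0.013, -0.032], [-0.006, -0.544, -0.839, 1.184], [0.0, 0.0, 0.0, 1.0]] 469.7047623796579 -0.07179130133363171
```

View pics/top1.png

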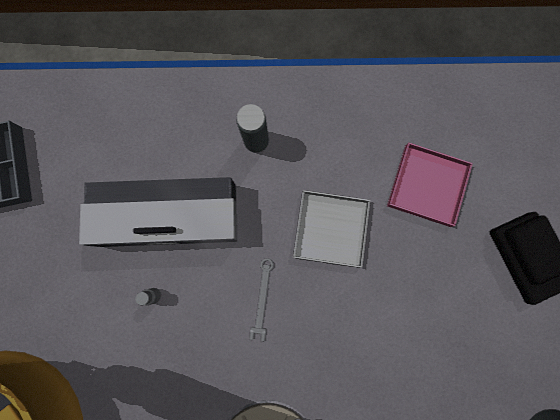

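View pics/scene1.png

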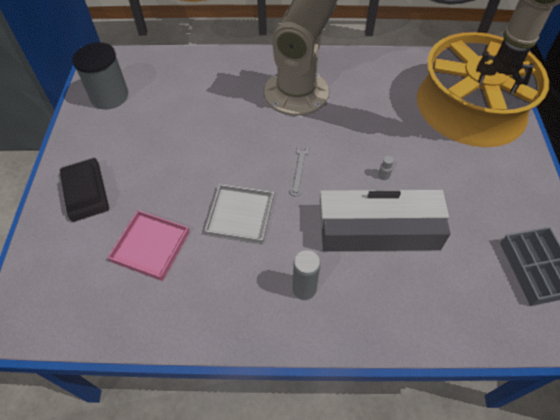

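Top view: the box has its cover at (157,222) and its handle at (155,231). The can is at (252,130), the socket at (147,297) and the wrench at (263,300). Two tray shapes: (333,230) is grey metal and (430,186) is pink. The grey one fits "aluminium". I'll measure these next and confirm with one enlarged crop.

```bash
python3 - <<'E'
from h import *
for n in('top','scene'):
    c=load(n+'1.png');a=cv2.imread('pics/%s1.png'%n)
    hsv=cv2.cvtColor(a,cv2.COLOR_BGR2HSV); 
    m=((hsv[...,2]>165)&(hsv[...,1]<40)).astype(np.uint8)
    k,l,st,ce=cv2.connectedComponentsWithStats(m)
    for i in range(1,k):
        if st[i,4]>60:
            cn=cv2.findContours((l==i).astype(np.uint8),0,2)[0][0]
            r=cv2.minAreaRect(cn);bp=cv2.boxPoints(r)
            for z in ((0.0985,) if st[i,4]>4000 else ()):
                print(n,st[i],np.round(bp,1).tolist(),np.round([onz(c,p,z)[:2] for p in bp],4).tolist(),'mid',onz(c,r[0],z)[:2],'z.028',onz(c,r[0],.028)[:2],'z.004',onz(c,r[0],.004)[:2])
    dk=(hsv[...,2]<45).astype(np.uint8)
    k,l,st,ce=cv2.connectedComponentsWithStats(dk)
    for i in range(1,k):
        if 60<st[i,4]<3000: print('dark',n,st[i],ce[i],onz(c,ce[i],.1245)[:2])
c=load('top1.png');s=load('scene1.png')
for nm,u,z in(('tray corners',[(303,191),(372,200),(361,268),(293,260)],.028),('can',[(251,115)],.17),('socket',[(142,298)],.08),('wrench',[(267,265),(258,336)],.005)):
    print(nm,[np.round(onz(c,p,z)[:2],4).tolist() for p in u])
print('yellow', [onz(s,p,.15) for p in((430,70),(545,75),(487,38),(487,103))],[onz(s,(480,135),0),onz(c,(80,400),.15),onz(c,(10,350),.15)])
a=cv2.imread('pics/top1.png');b=cv2.imread('pics/scene1.png')
A=cv2.resize(a[165:280,65:385],None,fx=2.5,fy=2.5,interpolation=cv2.INTER_CUBIC)
B=cv2.resize(b[10:150,400:560],None,fx=2,fy=2,interpolation=cv2.INTER_CUBIC)
o=np.zeros((A.shape[0]+B.shape[0],800,3),np.uint8);o[:A.shape[0]]=A;o[A.shape[0]:,:320]=B
cv2.imwrite('pics/crop1.png',o)
E
```

```text
dark top [240 119  29  34 512] [255.90234375 139.06835938] [0.73012988 0.00930763]
dark top [   0  121   32   87 1039] [ 19.280077   167.31568816] [0.67261642 0.54273106]
dark top [  0 123   8  39 235] [  2.74893617 141.77021277] [0.73278609 0.58452382]
dark top [409 145  59  21 119] [439.5210084  155.28571429] [ 0.68516141 -0.40966412]
dark top [  0 161  13  38 370] [  5.44594595 179.65675676] [0.64472818 0.57144147]
dark top [231 179   5  24  86] [232.95348837 190.45348837] [0.61151726 0.06169103]
dark top [305 192  63  11  85] [335.96470588 196.87058824] [ 0.59296485 -0.16944391]
dark top [399 209  48  16  65] [422.87692308 216.69230769] [ 0.5447836  -0.36225849]
dark top [134 227  42   7 245] [154.64489796 230.03265306] [0.52552053 0.23459536]
dark top [158 241  43   3  83] [181.86746988 241.81927711] [0.49842229 0.1740483 ]
dark top [ 86 242  69   5 165] [120.00606061 244.33333333] [0.49535527 0.30964762]
dark top [  0 368  38  52 359] [ 16.01114206 391.25348189] [0.19342707 0.51353365]
dark top [530 409  30  11 248] [546.90725806 414.90322581] [ 0.12326465 -0.59496848]
dark sce
[... 416 characters left out ...]
3 0.79863931]
dark scene [ 73  43  42  30 980] [93.63979592 57.50306122] [-0.0407212  -0.71316176]
dark scene [  61  159   47   62 1080] [ 82.2        192.65185185] [ 0.53943554 -0.60469106]
tray corners [[0.625, -0.1006], [0.5993, -0.2723], [0.4321, -0.2375], [0.4545, -0.0721]]
can [[0.7701, 0.0164]]
socket [[0.3751, 0.2736]]
wrench [[0.4434, -0.0075], [0.2729, 0.0162]]
yellow [array([0.04984419, 0.43900862, 0.15      ]), array([0.05982227, 0.8283014 , 0.15      ]), array([-0.12881429,  0.67487246,  0.15      ]), array([0.1997217 , 0.59519447, 0.15      ])] [array([0.19791865, 0.6250142 , 0.        ]), array([0.18149951, 0.36694009, 0.15      ]), array([0.28173908, 0.51526846, 0.15      ])]
```

View pics/crop1.png

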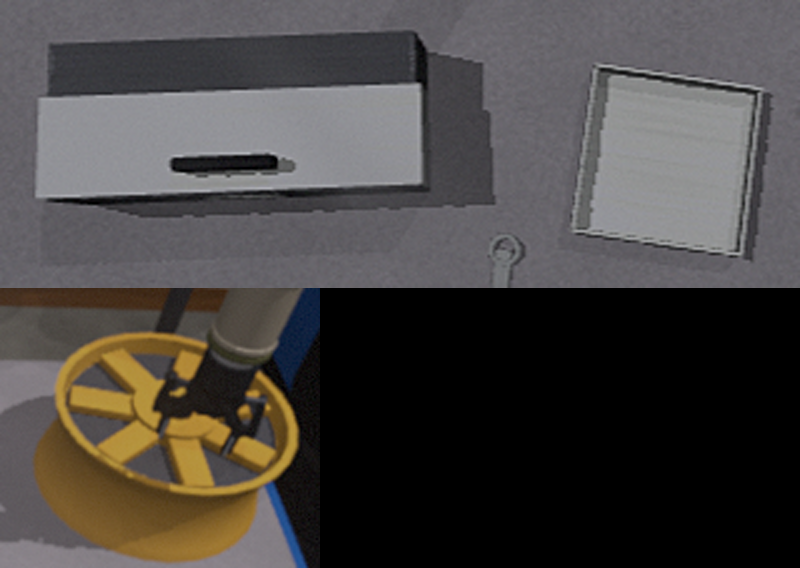

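The crop confirms the meant tray is the grey metal one at about (333,230). The start pose is above a yellow spool, so I go up first. Next I work out the box pose and the first moves.

```bash
cat >> h.py <<'E'
def setbox(o,yaw):
    np.save('box.npy',[o[0],o[1],yaw])
def b2w(p):
    x,y,a=np.load('box.npy');return np.array([x,y,0])+R.from_euler('z',a).apply(p)
def w2b(p):
    x,y,a=np.load('box.npy');return R.from_euler('z',-a).apply(np.array(p)-[x,y,0])
def rot(tilt):  # tool down, x to -box x, y to +box y, tilt deg towards +box x
    a=np.load('box.npy')[2]
    return R.from_euler('z',a)*R.from_matrix(np.array([[-1,0,0],[0,1,0],[0,0,-1]]).T)*R.from_rotvec([0,-np.radians(tilt),0])
def goto(tcpw,Rt,frm=None):
    s=env.read_state(); p,q=frm if frm else (s['position'],R.from_quat(s['tool_rot']))
    d=q.inv().apply(np.array(tcpw)-p);r=(q.inv()*Rt).as_rotvec()
    print('xyz',np.round(d,4).tolist(),'turn',np.round(r,3).tolist(),'rows>=',round(max(np.linalg.norm(d)/.05,np.degrees(np.linalg.norm(r))/8.59),1))
def st():
    s=env.read_state();print('t',round(s['time_s'],2),'box',np.round(w2b(s['position'])*1000,1),'F',np.round(s['force'],1),'w',round(s['grip_width'],4),'w',np.round(s['position'],3))
E
python3 - <<'E'
from h import *
c=load('top1.png')
q=lambda u,v:(u/2.5+65-.3,v/2.5+165-.3)
P=[onz(c,q(*p),.0985)[:2] for p in((37,98),(422,83),(424,187),(37,198))]  # rearL rearR frontR frontL
print(np.round(P,4).tolist())
m=np.mean(P,0);e=P[0]-P[1]+P[3]-P[2];yaw=np.arctan2(-e[0],e[1]);print('len',np.linalg.norm(P[0]-P[1]),np.linalg.norm(P[3]-P[2]),np.linalg.norm(P[0]-P[3]),'yaw',np.degrees(yaw),'cover mid',m)
h=onz(c,q(224,160),.1245);print('handle',h)
# roof rear corners z .094 (rear wall top edge)
Q=[onz(c,q(*p),.094)[:2] for p in((49,44),(416,32))];print('rear',Q)
setbox(m,yaw)
for n,p in(('handle',h),('rearL',[*Q[0],0]),('rearR',[*Q[1],0])): print(n,w2b(p))
E
```

```text
[[0.5909, 0.4168], [0.5988, 0.0638], [0.5029, 0.062], [0.4993, 0.4119]]
len 0.3531017268707325 0.3499489527018807 0.09174772183527112 yaw 0.9432474083043836 cover mid [0.5480031  0.23862909]
handle [0.52848935 0.23543917 0.1245    ]
rear [array([0.64224273, 0.41085468]), array([0.64797534, 0.07004437])]
handle [-0.01956361 -0.00286826  0.1245    ]
rearL [0.09706205 0.17065087 0.        ]
rearR [ 0.09718345 -0.17020762  0.        ]
```

```bash
python3 - <<'E'
from h import *
yaw=np.radians(.943);m=np.array([0.5480031,0.23862909]);o=m+.0241*np.array([np.cos(yaw),np.sin(yaw)]);setbox(o,yaw);print(o)
goto(b2w([-.10,0,.27]),rot(0)); goto(b2w([-.10,0,.20]),rot(0))
print('socket',w2b([.3751,.2736,0]),'can',w2b([.7701,.0164,0]))
E
```

```text
[0.57209984 0.23902572]
xyz [-0.3509, -0.2295, -0.0142] turn [-0.002, -0.0, -0.395] rows>= 8.4
xyz [-0.3509, -0.2294, 0.0558] turn [-0.002, -0.0, -0.395] rows>= 8.5
socket [-0.19640414  0.03781176  0.        ] can [ 0.19430944 -0.2258542   0.        ]
```

```bash
python3 -m jog '[{"turn":[0,0,0],"xyz":[0,0,-0.04],"jaw":0},{"turn":[0,0,-0.1],"xyz":[-0.04,-0.026,-0.05],"jaw":0},{"turn":[0,0,-0.2],"xyz":[-0.08,-0.052,-0.05],"jaw":0},{"turn":[0,0,-0.3],"xyz":[-0.12,-0.079,-0.05],"jaw":0},{"turn":[0,0,-0.395],"xyz":[-0.16,-0.105,-0.05],"jaw":0},{"turn":[0,0,-0.395],"xyz":[-0.2,-0.131,-0.05],"jaw":0},{"turn":[0,0,-0.395],"xyz":[-0.24,-0.157,-0.04],"jaw":0},{"turn":[0,0,-0.395],"xyz":[-0.28,-0.183,-0.03],"jaw":0}]'
python3 - <<'E'
from h import *
st();goto(b2w([-.10,0,.20]),rot(0))
E
```

```text
time_s: 0.9
position: [0.4244, 0.3053, 0.2861]
tool_rot: [-0.008, 1.0, 0.0, 0.0]
force: [0.3, 1.2, -0.5]
grip_width: -0.0001
t 0.9 box [-146.6   68.7  286.1] F [ 0.3  1.2 -0.5] w -0.0001 w [0.424 0.305 0.286]
xyz [-0.0466, -0.0687, 0.0861] turn [0.0, 0.0, -0.0] rows>= 2.4
```

```bash
python3 -m jog '[{"turn":[0,0,0],"xyz":[-0.018,-0.026,0.01],"jaw":0},{"turn":[0,0,0],"xyz":[-0.036,-0.052,0.02],"jaw":0},{"turn":[0,0,0],"xyz":[-0.0466,-0.069,0.03],"jaw":0},{"turn":[0,0,0],"xyz":[-0.0466,-0.069,0.04],"jaw":0},{"turn":[0,0,0],"xyz":[-0.0466,-0.069,0.04],"jaw":0},{"turn":[0,0,0],"xyz":[-0.0466,-0.069,0.04],"jaw":0},{"turn":[0,0,0],"xyz":[-0.0466,-0.069,0.04],"jaw":0},{"turn":[0,0,0],"xyz":[-0.0466,-0.069,0.04],"jaw":0}]'
python3 - <<'E'
from h import *
st();c=shot('wrist','w1.png');print(np.round(c['tool_from_camera'],3).tolist(),c['fx'])
for n,p in (('handle',[-.0435,0,.1245]),('coverFL',[-.0705,.175,.0985]),('FR',[-.0705,-.175,.0985]),('roofrearL',[.073,.17,.094])): print(n,np.round(proj(c,b2w(p)),0))
E
```

```text
time_s: 1.7
position: [0.471, 0.2399, 0.2468]
tool_rot: [-0.009, 1.0, 0.0, 0.0]
force: [0.8, -0.1, 0.2]
grip_width: 0.0002
t 1.7 box [-101.     2.5  246.8] F [ 0.8 -0.1  0.2] w 0.0002 w [0.471 0.24  0.247]
[[0.001, -0.945, -0.328, 0.084], [1.0, 0.001, 0.0, 0.0], [0.0, -0.328, 0.945, -0.117], [0.0, 0.0, 0.0, 1.0]] 303.4754587478117
handle [278. 273.]
coverFL [462. 235.]
FR [ 93. 234.]
roofrearL [430. 351.]
```

View pics/w1.png

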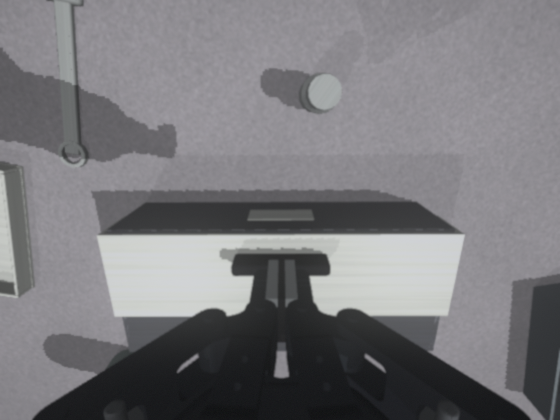

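The wrist view shows the cover's front edge at row 235 (x 100 to 462) and the handle rib at (280,265), in front of the closed fingers. That agrees with the estimate within about 3 mm, so I lower the fingers in front of the handle and push.

```bash
python3 -m jog '[{"turn":[0,0,0],"xyz":[0,0,0.04],"jaw":0},{"turn":[0,0,0],"xyz":[0,0,0.08],"jaw":0},{"turn":[0,0,0],"xyz":[0,0,0.105],"jaw":0},{"turn":[0,0,0],"xyz":[0,0,0.115],"jaw":0},{"turn":[0,0,0],"xyz":[-0.01,0,0.115],"jaw":0},{"turn":[0,0,0],"xyz":[-0.02,0,0.115],"jaw":0},{"turn":[0,0,0],"xyz":[-0.03,0,0.115],"jaw":0},{"turn":[0,0,0],"xyz":[-0.035,0,0.115],"jaw":0}]'
python3 -m jog '[{"turn":[0,0,0],"xyz":[-0.01,0,0],"jaw":0},{"turn":[0,0,0],"xyz":[-0.02,0,0],"jaw":0},{"turn":[0,0,0],"xyz":[-0.03,0,0],"jaw":0},{"turn":[0,0,0],"xyz":[-0.04,0,0],"jaw":0},{"turn":[0,0,0],"xyz":[-0.05,0,0],"jaw":0},{"turn":[0,0,0],"xyz":[-0.06,0,0],"jaw":0},{"turn":[0,0,0],"xyz":[-0.07,0,0],"jaw":0},{"turn":[0,0,0],"xyz":[-0.08,0,0],"jaw":0}]'
python3 -c 'from h import *;st()'
```

```text
time_s: 2.55
position: [0.5085, 0.2396, 0.1327]
tool_rot: [-0.008, 1.0, 0.001, 0.001]
force: [-0.1, 0.2, -0.2]
grip_width: 0.0
time_s: 3.35
position: [0.587, 0.241, 0.1312]
tool_rot: [-0.008, 1.0, 0.0, -0.0]
force: [-2.3, 1.5, 1.0]
grip_width: 0.0
t 3.35 box [ 14.9   1.7 131.2] F [-2.3  1.5  1. ] w 0.0 w [0.587 0.241 0.131]
```

```bash
python3 -m jog '[{"turn":[0,0,0],"xyz":[-0.003,0,0],"jaw":0},{"turn":[0,0,0],"xyz":[-0.006,0,0],"jaw":0},{"turn":[0,0,0],"xyz":[-0.008,0,0],"jaw":0},{"turn":[0,0,0],"xyz":[-0.01,0,0],"jaw":0},{"turn":[0,0,0],"xyz":[-0.011,0,0],"jaw":0},{"turn":[0,0,0],"xyz":[-0.012,0,0],"jaw":0},{"turn":[0,0,0],"xyz":[-0.012,0,0],"jaw":0},{"turn":[0,0,0],"xyz":[-0.012,0,0],"jaw":0}]'
python3 -c 'from h import *;st()'
```

```text
time_s: 4.15
position: [0.597, 0.2406, 0.131]
tool_rot: [-0.008, 1.0, -0.0, -0.001]
force: [-7.3, -1.3, 3.9]
grip_width: 0.0002
t 4.15 box [ 24.9   1.1 131. ] F [-7.3 -1.3  3.9] w 0.0002 w [0.597 0.241 0.131]
```

```bash
python3 -m jog '[{"turn":[0,0,0],"xyz":[0.012,0,-0.005],"jaw":0},{"turn":[0,-0.14,0],"xyz":[0.035,0.02,-0.03],"jaw":0},{"turn":[0,-0.28,0],"xyz":[0.035,0.05,-0.05],"jaw":0},{"turn":[0,-0.42,0],"xyz":[0.035,0.08,-0.05],"jaw":0},{"turn":[0,-0.56,0],"xyz":[0.035,0.1,-0.04],"jaw":0},{"turn":[0,-0.698,0],"xyz":[0.035,0.1,-0.025],"jaw":0},{"turn":[0,-0.698,0],"xyz":[0.035,0.1,-0.015],"jaw":0},{"turn":[0,-0.698,0],"xyz":[0.035,0.1,-0.015],"jaw":0}]'
python3 - <<'E'
from h import *
st();c=shot('wrist','w2.png')
a=cv2.imread('pics/w2.png');cv2.imwrite('pics/w2b.png',np.hstack([np.clip(a.astype(float)**.6*9,0,255).astype(np.uint8)]))
for n,p in (('frontwallL',[-.073,.17,.09]),('frontwallR',[-.073,-.17,.09]),('coverFL',[.0195,.175,.0985]),('FR',[.0195,-.175,.0985]),('block top y0',[.02,0,.068]),('endwallLtop',[-.073,.17,.05])): print(n,np.round(proj(c,b2w(p)),0))
E
```

```text
time_s: 4.95
position: [0.5578, 0.3413, 0.1432]
tool_rot: [-0.01, 0.94, 0.002, 0.341]
force: [-1.6, -0.8, -0.9]
grip_width: -0.0001
t 4.95 box [-12.6 102.5 143.2] F [-1.6 -0.8 -0.9] w -0.0001 w [0.558 0.341 0.143]
frontwallL [462. 119.]
frontwallR [-475.  110.]
coverFL [397. 244.]
FR [-174.  242.]
block top y0 [128. 202.]
endwallLtop [434.  56.]
```

View pics/w2b.png

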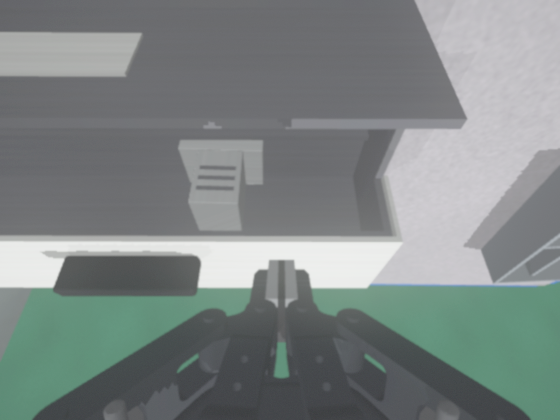

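The wrist camera sees the jaw under the roof. Its foot spans x 180–263 at row 145, and the top front edge of the block spans x 193–241 at row 203. The cover is back. I'll take y from this and check it by touch.

```bash
python3 - <<'E'
from h import *
c=load('w2.png')
for n,p,z in (('blkTopL',(193,203),.068),('blkTopR',(240,203),.068),('footL',(180,141),.020),('footR',(263,141),.020),('footbotL',(181,150),.008),('endwall inner? ',(384,178),.05),('wallR',(462,122),.09),('cov',(401,240),.0985)): print(n,np.round(w2b(onz(c,p,z))*1000,1))
a=cv2.imread('pics/w2b.png');cv2.imwrite('pics/w2c.png',cv2.resize(a[110:250,150:420],None,fx=2.9,fy=2.9,interpolation=cv2.INTER_CUBIC))
E
```

```text
blkTopL [20.6 43.4 68. ]
blkTopR [20.3 75.1 68. ]
footL [11.6 28.8 20. ]
footR [11.1 89.5 20. ]
footbotL [34.3 21.2  8. ]
endwall inner?  [ 15.3 174.   50. ]
wallR [-71.6 170.9  90. ]
cov [ 13.1 175.3  98.5]
```

View pics/w2c.png

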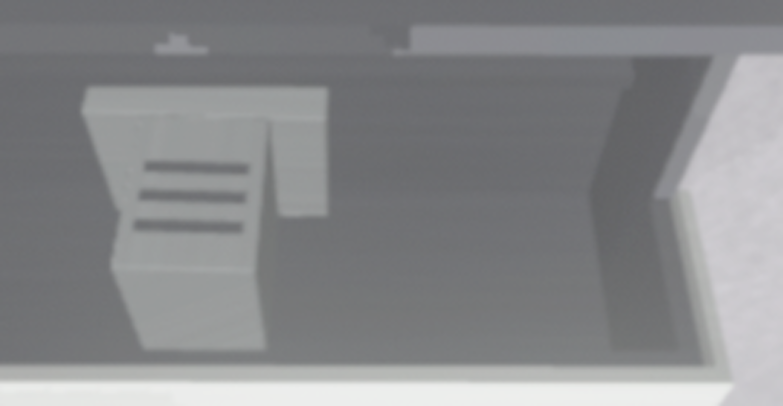

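```bash
python3 -m jog '[{"turn":[0,0,0],"xyz":[0.028,0.012,0],"jaw":0},{"turn":[0,0,0],"xyz":[0.028,0.012,0.02],"jaw":0},{"turn":[0,0,0],"xyz":[0.028,0.012,0.04],"jaw":0},{"turn":[0,0,0],"xyz":[0.028,0.012,0.055],"jaw":0},{"turn":[0,0,0],"xyz":[0.028,0.012,0.07],"jaw":0},{"turn":[0,0,0],"xyz":[0.028,0.012,0.082],"jaw":0},{"turn":[0,0,0],"xyz":[0.028,0.012,0.092],"jaw":0},{"turn":[0,0,0],"xyz":[0.028,0.012,0.092],"jaw":0}]'
python3 -c 'from h import *;st()'
```

```text
time_s: 5.8
position: [0.5996, 0.3529, 0.0574]
tool_rot: [-0.007, 0.94, 0.002, 0.341]
force: [-6.3, 0.0, -2.3]
grip_width: -0.0003
t 5.8 box [ 29.3 113.4  57.4] F [-6.3  0.  -2.3] w -0.0003 w [0.6   0.353 0.057]
```

```bash
python3 -m jog '[{"turn":[0,0,0],"xyz":[0,0,0],"jaw":0},{"turn":[0,0,0],"xyz":[0.002,0,0],"jaw":0},{"turn":[0,0,0],"xyz":[0.002,0,0],"jaw":0},{"turn":[0,0,0],"xyz":[0.002,0,0],"jaw":0},{"turn":[0,0,0],"xyz":[0.002,0,0],"jaw":0},{"turn":[0,0,0],"xyz":[0.002,0,0],"jaw":0},{"turn":[0,0,0],"xyz":[0.002,0,0],"jaw":0},{"turn":[0,0,0],"xyz":[0.002,0,0],"jaw":0}]'
python3 - <<'E'
from h import *
st();s=env.read_state();print(w2b(np.array(s['position'])+R.from_quat(s['tool_rot']).apply([0,0,.025])),s['torque'])
E
```

```text
time_s: 6.6
position: [0.5976, 0.353, 0.0565]
tool_rot: [-0.008, 0.94, 0.003, 0.342]
force: [0.3, -0.0, 0.5]
grip_width: 0.0
t 6.6 box [ 27.4 113.5  56.5] F [ 0.3 -0.   0.5] w 0.0 w [0.598 0.353 0.057]
[0.04342523 0.11350984 0.0373862 ] [-0.01981416  0.69959795  0.01655498]
```

Free of contact, tip 29 mm above the floor. Now I sweep gently towards -y.

```bash
python3 -m jog '[{"turn":[0,0,0],"xyz":[0,-0.003,0],"jaw":0},{"turn":[0,0,0],"xyz":[0,-0.006,0],"jaw":0},{"turn":[0,0,0],"xyz":[0,-0.009,0],"jaw":0},{"turn":[0,0,0],"xyz":[0,-0.012,0],"jaw":0},{"turn":[0,0,0],"xyz":[0,-0.014,0],"jaw":0},{"turn":[0,0,0],"xyz":[0,-0.016,0],"jaw":0},{"turn":[0,0,0],"xyz":[0,-0.017,0],"jaw":0},{"turn":[0,0,0],"xyz":[0,-0.018,0],"jaw":0}]'
python3 -m jog '[{"turn":[0,0,0],"xyz":[0,-0.001,0],"jaw":0},{"turn":[0,0,0],"xyz":[0,-0.002,0],"jaw":0},{"turn":[0,0,0],"xyz":[0,-0.003,0],"jaw":0},{"turn":[0,0,0],"xyz":[0,-0.004,0],"jaw":0},{"turn":[0,0,0],"xyz":[0,-0.005,0],"jaw":0},{"turn":[0,0,0],"xyz":[0,-0.006,0],"jaw":0},{"turn":[0,0,0],"xyz":[0,-0.006,0],"jaw":0},{"turn":[0,0,0],"xyz":[0,-0.006,0],"jaw":0}]'
python3 -c 'from h import *;st()'
```

```text
time_s: 7.4
position: [0.5978, 0.335, 0.0565]
tool_rot: [-0.008, 0.94, 0.003, 0.342]
force: [-0.4, -0.1, -0.6]
grip_width: 0.0001
time_s: 8.2
position: [0.598, 0.329, 0.0565]
tool_rot: [-0.008, 0.94, 0.003, 0.342]
force: [0.4, -0.4, -0.1]
grip_width: -0.0003
t 8.2 box [27.3 89.5 56.5] F [ 0.4 -0.4 -0.1] w -0.0003 w [0.598 0.329 0.056]
```

```bash
python3 -m jog '[{"turn":[0,0,0],"xyz":[0,-0.001,0],"jaw":0},{"turn":[0,0,0],"xyz":[0,-0.002,0],"jaw":0},{"turn":[0,0,0],"xyz":[0,-0.003,0],"jaw":0},{"turn":[0,0,0],"xyz":[0,-0.004,0],"jaw":0},{"turn":[0,0,0],"xyz":[0,-0.004,0],"jaw":0},{"turn":[0,0,0],"xyz":[0,-0.004,0],"jaw":0},{"turn":[0,0,0],"xyz":[0,-0.004,0],"jaw":0},{"turn":[0,0,0],"xyz":[0,-0.004,0],"jaw":0}]'
python3 -c 'from h import *;st()'
```

```text
time_s: 9.0
position: [0.5979, 0.3253, 0.0565]
tool_rot: [-0.008, 0.94, 0.003, 0.342]
force: [-1.2, 3.2, 0.7]
grip_width: -0.0003
t 9.0 box [27.2 85.9 56.5] F [-1.2  3.2  0.7] w -0.0003 w [0.598 0.325 0.056]
```

Contact: 3.2 N with TCP y at 85.9, so the jaw centre is near y = 54.5 (the camera gave 57). I back out, open to 65 % and go in over the block.

```bash
python3 -m jog '[{"turn":[0,0,0],"xyz":[0,0.003,-0.01],"jaw":0},{"turn":[0,0,0],"xyz":[0,0.003,-0.04],"jaw":0},{"turn":[0,0,0],"xyz":[0,0.003,-0.075],"jaw":0},{"turn":[0,0,0],"xyz":[0,-0.01,-0.08],"jaw":65},{"turn":[0,0,0],"xyz":[0,-0.031,-0.08],"jaw":65},{"turn":[0,0,0],"xyz":[0,-0.031,-0.08],"jaw":65},{"turn":[0,0,0],"xyz":[0,-0.031,-0.08],"jaw":65},{"turn":[0,0,0],"xyz":[0,-0.031,-0.08],"jaw":65}]'
python3 - <<'E'
from h import *
st();a=np.radians(40);goto(b2w([.031,.0548,.050]),rot(40));c=shot('wrist','w3.png')
a=c['img'][90:330,120:440,::-1].astype(float)**.6*9
cv2.imwrite('pics/w3b.png',cv2.resize(np.clip(a,0,255).astype(np.uint8),None,fx=2,fy=2))
E
```

```text
time_s: 9.8
position: [0.5473, 0.2932, 0.1177]
tool_rot: [-0.008, 0.94, 0.003, 0.342]
force: [0.5, -0.3, -0.2]
grip_width: 0.0556
t 9.8 box [-23.9  54.5 117.7] F [ 0.5 -0.3 -0.2] w 0.0556 w [0.547 0.293 0.118]
xyz [0.0014, 0.0003, 0.0872] turn [-0.0, -0.0, -0.0] rows>= 1.7
```

View pics/w3b.png

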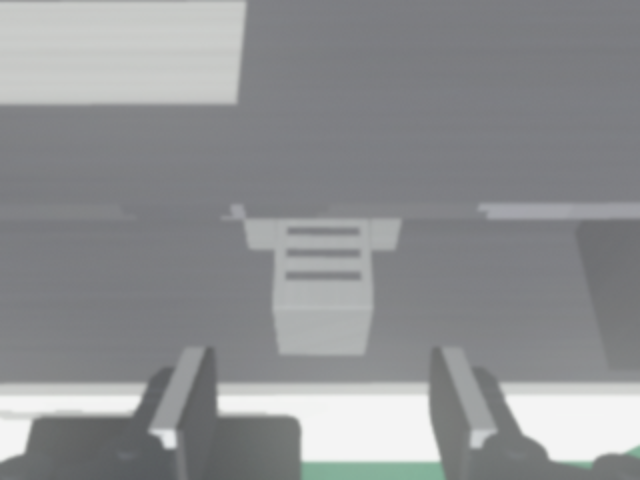

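Block (image x 275–372) is centred between the fingers (217 and 430). Going in and closing.

```bash
python3 -m jog '[{"turn":[0,0,0],"xyz":[0.001,0,0.02],"jaw":65},{"turn":[0,0,0],"xyz":[0.001,0,0.04],"jaw":65},{"turn":[0,0,0],"xyz":[0.001,0,0.055],"jaw":65},{"turn":[0,0,0],"xyz":[0.001,0,0.067],"jaw":65},{"turn":[0,0,0],"xyz":[0.001,0,0.077],"jaw":65},{"turn":[0,0,0],"xyz":[0.001,0,0.085],"jaw":65},{"turn":[0,0,0],"xyz":[0.001,0,0.087],"jaw":65},{"turn":[0,0,0],"xyz":[0.001,0,0.087],"jaw":65}]'
python3 -c 'from h import *;st()'
```

```text
time_s: 10.65
position: [0.6022, 0.294, 0.0502]
tool_rot: [-0.008, 0.94, 0.003, 0.342]
force: [-0.6, 0.0, -0.4]
grip_width: 0.0555
t 10.65 box [31.  54.5 50.2] F [-0.6  0.  -0.4] w 0.0555 w [0.602 0.294 0.05 ]
```

```bash
python3 -m jog '[{"turn":[0,0,0],"xyz":[0,0,0],"jaw":0},{"turn":[0,0,0],"xyz":[0,0,0],"jaw":0},{"turn":[0,0,0],"xyz":[0,0,0],"jaw":0},{"turn":[0,0,0],"xyz":[0,0,0],"jaw":0},{"turn":[0,0,0],"xyz":[0,0,0],"jaw":0},{"turn":[0,0,0],"xyz":[0,0,0],"jaw":0},{"turn":[0,0,0],"xyz":[0,0,0],"jaw":0},{"turn":[0,0,0],"xyz":[0,0,0],"jaw":0}]'
python3 - <<'E'
from h import *
st();q=rot(40);Z=np.load('box.npy')[2]
for d in([0,0,.012],[-.055,0,.012],[-.055,0,.13]): print(d,np.round(q.inv().apply(R.from_euler('z',Z).apply(d)),4))
E
```

```text
time_s: 11.45
position: [0.6018, 0.2947, 0.0508]
tool_rot: [-0.008, 0.94, 0.003, 0.342]
force: [-5.8, 0.8, 3.9]
grip_width: 0.0331
t 11.45 box [30.6 55.1 50.8] F [-5.8  0.8  3.9] w 0.0331 w [0.602 0.295 0.051]
[0, 0, 0.012] [-0.0077 -0.     -0.0092]
[-0.055, 0, 0.012] [ 0.0344  0.     -0.0445]
[-0.055, 0, 0.13] [-0.0414  0.     -0.1349]
```

```bash
python3 -m jog '[{"turn":[0,0,0],"xyz":[-0.0013,0,-0.0015],"jaw":0},{"turn":[0,0,0],"xyz":[-0.0026,0,-0.003],"jaw":0},{"turn":[0,0,0],"xyz":[-0.0039,0,-0.0046],"jaw":0},{"turn":[0,0,0],"xyz":[-0.0052,0,-0.0062],"jaw":0},{"turn":[0,0,0],"xyz":[-0.0065,0,-0.0077],"jaw":0},{"turn":[0,0,0],"xyz":[-0.007,0,-0.0085],"jaw":0},{"turn":[0,0,0],"xyz":[-0.007,0,-0.0085],"jaw":0},{"turn":[0,0,0],"xyz":[-0.007,0,-0.0085],"jaw":0}]'
python3 -c 'from h import *;st()'
```

```text
time_s: 12.25
position: [0.5999, 0.2933, 0.0592]
tool_rot: [-0.008, 0.94, 0.002, 0.34]
force: [-9.1, -0.3, -13.6]
grip_width: 0.0332
t 12.25 box [28.7 53.8 59.2] F [ -9.1  -0.3 -13.6] w 0.0332 w [0.6   0.293 0.059]
```

```bash
python3 -m jog '[{"turn":[0,0,0],"xyz":[0.003,0,-0.0025],"jaw":0},{"turn":[0,0,0],"xyz":[0.0077,0,-0.0064],"jaw":0},{"turn":[0,0,0],"xyz":[0.0145,0,-0.0135],"jaw":0},{"turn":[0,0,0],"xyz":[0.022,0,-0.02],"jaw":0},{"turn":[0,0,0],"xyz":[0.03,0,-0.027],"jaw":0},{"turn":[0,0,0],"xyz":[0.037,0,-0.033],"jaw":0},{"turn":[0,0,0],"xyz":[0.041,0,-0.0365],"jaw":0},{"turn":[0,0,0],"xyz":[0.041,0,-0.0365],"jaw":0}]'
python3 -c 'from h import *;st()'
```

```text
time_s: 13.05
position: [0.5473, 0.2939, 0.0641]
tool_rot: [-0.008, 0.939, 0.004, 0.342]
force: [0.6, -0.4, -5.6]
grip_width: 0.0333
t 13.05 box [-23.8  55.3  64.1] F [ 0.6 -0.4 -5.6] w 0.0333 w [0.547 0.294 0.064]
```

Jaw held and free (about 6 N of weight). Lift, then cross to the tray.

```bash
python3 -m jog '[{"turn":[0,0,0],"xyz":[-0.01,0,-0.012],"jaw":0},{"turn":[0,0,0],"xyz":[-0.026,0,-0.031],"jaw":0},{"turn":[0,0,0],"xyz":[-0.045,0,-0.054],"jaw":0},{"turn":[0,0,0],"xyz":[-0.064,-0.003,-0.0766],"jaw":0},{"turn":[0,0,0],"xyz":[-0.075,-0.02,-0.09],"jaw":0},{"turn":[0,0,0],"xyz":[-0.077,-0.05,-0.092],"jaw":0},{"turn":[0,0,0],"xyz":[-0.077,-0.085,-0.092],"jaw":0},{"turn":[0,0,0],"xyz":[-0.077,-0.12,-0.092],"jaw":0}]'
python3 - <<'E'
from h import *
st();goto([.5165,-.171,.12],rot(40))
E
```

```text
time_s: 13.85
position: [0.5491, 0.1711, 0.1831]
tool_rot: [-0.007, 0.94, 0.003, 0.342]
force: [1.0, -1.0, -6.3]
grip_width: 0.0331
t 13.85 box [-24.1 -67.6 183.1] F [ 1.  -1.  -6.3] w 0.0331 w [0.549 0.171 0.183]
xyz [0.0693, -0.3416, 0.0242] turn [-0.001, -0.0, -0.001] rows>= 7.0
```

```bash
python3 -m jog '[{"turn":[0,0,0],"xyz":[0.003,-0.042,-0.002],"jaw":0},{"turn":[0,0,0],"xyz":[0.006,-0.085,-0.005],"jaw":0},{"turn":[0,0,0],"xyz":[0.01,-0.13,-0.008],"jaw":0},{"turn":[0,0,0],"xyz":[0.013,-0.175,-0.011],"jaw":0},{"turn":[0,0,0],"xyz":[0.016,-0.22,-0.014],"jaw":0},{"turn":[0,0,0],"xyz":[0.019,-0.265,-0.016],"jaw":0},{"turn":[0,0,0],"xyz":[0.0207,-0.31,-0.0174],"jaw":0},{"turn":[0,0,0],"xyz":[0.0207,-0.342,-0.0174],"jaw":0}]'
python3 - <<'E'
from h import *
st();goto([.5165,-.171,.065],rot(40));c=shot('wrist','w4.png');shot('scene','s4.png')
a=cv2.imread('pics/w4.png');b=cv2.imread('pics/s4.png')[100:310,100:460]
cv2.imwrite('pics/v4.png',np.hstack([cv2.resize(a,(400,300)),cv2.resize(b,(400,300))]))
print(np.round([proj(c,np.array(p)) for p in((.528,-.171,.004),(.625,-.1006,.028),(.4545,-.0721,.028))]))
E
```

```text
time_s: 14.65
position: [0.5289, -0.1131, 0.1824]
tool_rot: [-0.007, 0.94, 0.002, 0.341]
force: [2.0, -1.0, -4.8]
grip_width: 0.0339
t 14.65 box [ -49.  -351.3  182.4] F [ 2.  -1.  -4.8] w 0.0339 w [ 0.529 -0.113  0.182]
xyz [0.0855, -0.0576, 0.0816] turn [-0.001, -0.002, -0.0] rows>= 2.6
[[204.  62.]
 [292. 170.]
 [364. -42.]]
```

View pics/v4.png

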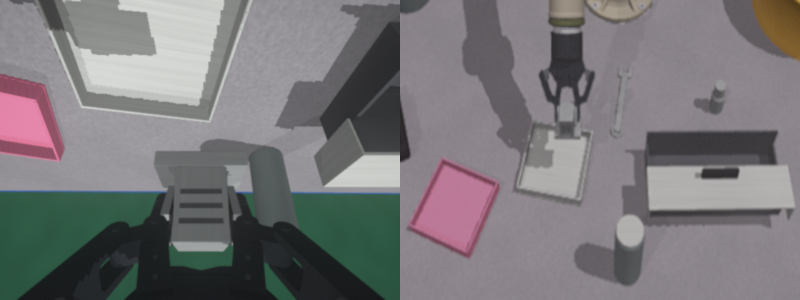

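Left half (wrist): the jaw is held level, and the tray corner at (212,122) matches the prediction. Right half (scene): the jaw is at the aluminium tray's edge, and the bystanders and the cover are in place. I centre and descend.

```bash
python3 -m jog '[{"turn":[0,0,0],"xyz":[0.004,-0.03,-0.003],"jaw":0},{"turn":[0,0,0],"xyz":[0.014,-0.055,0.005],"jaw":0},{"turn":[0,0,0],"xyz":[0.03,-0.0576,0.02],"jaw":0},{"turn":[0,0,0],"xyz":[0.048,-0.0576,0.038],"jaw":0},{"turn":[0,0,0],"xyz":[0.066,-0.0576,0.058],"jaw":0},{"turn":[0,0,0],"xyz":[0.078,-0.0576,0.073],"jaw":0},{"turn":[0,0,0],"xyz":[0.0855,-0.0576,0.0816],"jaw":0},{"turn":[0,0,0],"xyz":[0.0855,-0.0576,0.0816],"jaw":0}]'
python3 -c 'from h import *;st();goto([.5165,-.171,.0465],rot(40))'
```

```text
time_s: 15.55
position: [0.5187, -0.1699, 0.1219]
tool_rot: [-0.007, 0.945, 0.003, 0.327]
force: [0.3, -0.5, -7.2]
grip_width: 0.0334
t 15.55 box [ -60.2 -408.   121.9] F [ 0.3 -0.5 -7.2] w 0.0334 w [ 0.519 -0.17   0.122]
xyz [0.0484, -0.0012, 0.0579] turn [0.001, -0.031, -0.001] rows>= 1.5
```

```bash
python3 -m jog '[{"turn":[0,0,0],"xyz":[0,0,0],"jaw":0},{"turn":[0,0,0],"xyz":[0,0,0],"jaw":0},{"turn":[0,0,0],"xyz":[0,0,0],"jaw":0},{"turn":[0,0,0],"xyz":[0,0,0],"jaw":0},{"turn":[0,0,0],"xyz":[0,0,0],"jaw":0},{"turn":[0,0,0],"xyz":[0,0,0],"jaw":0},{"turn":[0,0,0],"xyz":[0,0,0],"jaw":0},{"turn":[0,0,0],"xyz":[0,0,0],"jaw":0}]'
python3 -c 'from h import *;st();s=env.read_state();print(s["qpos"],R.from_quat(s["tool_rot"]).as_rotvec())'
```

```text
time_s: 16.35
position: [0.519, -0.1696, 0.122]
tool_rot: [-0.008, 0.945, 0.003, 0.328]
force: [0.0, -0.0, -6.9]
grip_width: 0.0331
t 16.35 box [ -59.8 -407.7  122. ] F [ 0.  -0.  -6.9] w 0.0331 w [ 0.519 -0.17   0.122]
[-1.1872403  -0.25306994  1.55690169  2.32561918 -0.14087542  0.210611
  2.16551221] [-0.02057858  2.47392439  0.00773391]
```

The arm ran into joint limits (q2, q3 and q4) because the wrist is too close to the base. I swing the tool 90° about the vertical, which keeps the jaw level and sets the wrist off to the side. I move out and up a little while doing it.

```bash
python3 -m jog '[{"turn":[0,0,0],"xyz":[-0.02,0,0],"jaw":0},{"turn":[0.05,-0.015,0.06],"xyz":[-0.04,0,0.003],"jaw":0},{"turn":[0.14,-0.03,0.17],"xyz":[-0.05,0,0.003],"jaw":0},{"turn":[0.23,-0.03,0.275],"xyz":[-0.05,0,0.003],"jaw":0},{"turn":[0.32,-0.03,0.38],"xyz":[-0.05,0,0.003],"jaw":0},{"turn":[0.41,-0.03,0.49],"xyz":[-0.05,0,0.003],"jaw":0},{"turn":[0.5,-0.03,0.6],"xyz":[-0.05,0,0.003],"jaw":0},{"turn":[0.58,-0.03,0.69],"xyz":[-0.05,0,0.003],"jaw":0}]'
python3 - <<'E'
from h import *
st();s=env.read_state();print(np.round(s["qpos"],2))
q=R.from_quat(s['tool_rot']);print(q.as_matrix().round(3).tolist())
for f in(-50,-70,-90): goto([.545,-.171,.12],R.from_euler('z',f,degrees=True)*rot(40))
E
```

```text
time_s: 17.15
position: [0.5607, -0.1668, 0.1495]
tool_rot: [0.401, 0.849, -0.154, 0.309]
force: [-0.3, -0.2, -6.9]
grip_width: 0.0329
t 17.15 box [ -18.1 -405.6  149.5] F [-0.3 -0.2 -6.9] w 0.0329 w [ 0.561 -0.167  0.15 ]
[-1.25  0.64  1.49  2.15 -0.3   0.42  0.97]
[[-0.488, 0.775, 0.402], [0.585, 0.632, -0.509], [-0.648, -0.013, -0.761]]
xyz [0.0244, -0.0145, 0.0183] turn [-0.03, 0.007, -0.015] rows>= 0.7
xyz [0.0244, -0.0145, 0.0183] turn [0.196, 0.009, 0.251] rows>= 2.1
xyz [0.0244, -0.0145, 0.0183] turn [0.421, 0.011, 0.518] rows>= 4.5
```

```bash
python3 - <<'E'
from h import *
goto([.535,-.160,.075],R.from_euler('z',-90,degrees=True)*rot(40))
E
python3 -m jog '[{"turn":[0.09,0.002,0.11],"xyz":[0.005,-0.005,0.005],"jaw":0},{"turn":[0.18,0.004,0.22],"xyz":[0.01,-0.01,0.01],"jaw":0},{"turn":[0.27,0.007,0.33],"xyz":[0.015,-0.015,0.015],"jaw":0},{"turn":[0.36,0.01,0.44],"xyz":[0.02,-0.016,0.017],"jaw":0},{"turn":[0.421,0.011,0.518],"xyz":[0.024,-0.0145,0.018],"jaw":0},{"turn":[0.421,0.011,0.518],"xyz":[0.024,-0.0145,0.018],"jaw":0},{"turn":[0.421,0.011,0.518],"xyz":[0.024,-0.0145,0.018],"jaw":0},{"turn":[0.421,0.011,0.518],"xyz":[0.024,-0.0145,0.018],"jaw":0}]'
python3 - <<'E'
from h import *
st();s=env.read_state();print(np.round(s["qpos"],2))
goto([.532,-.160,.065],R.from_euler('z',-90,degrees=True)*rot(40))
c=shot('wrist','w5.png');print([np.round(proj(c,np.array([x,y,.028]))) for x,y in((.625,-.1006),(.5993,-.2723),(.4321,-.2375))])
E
```

```text
xyz [0.0648, -0.0147, 0.043] turn [0.421, 0.011, 0.518] rows>= 4.5
time_s: 17.95
position: [0.5442, -0.1732, 0.1213]
tool_rot: [0.658, 0.671, -0.238, 0.244]
force: [-0.5, -0.6, -6.7]
grip_width: 0.0335
t 17.95 box [ -34.7 -411.7  121.3] F [-0.5 -0.6 -6.7] w 0.0335 w [ 0.544 -0.173  0.121]
[-1.08  1.05  1.46  1.88 -0.46  0.92  0.44]
xyz [0.0465, -0.012, 0.0346] turn [0.004, -0.002, 0.003] rows>= 1.2
[array([478.,  32.]), array([339., 227.]), array([136., 204.])]
```

View pics/w5.png

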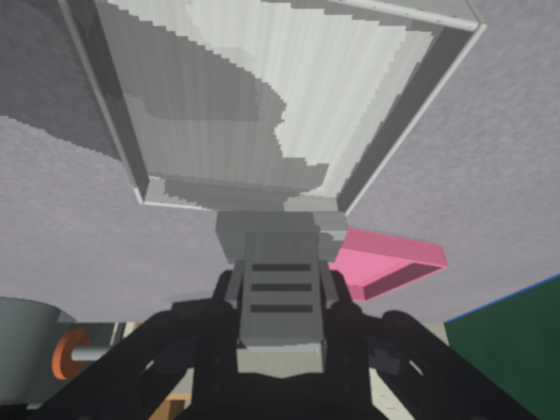

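The jaw is held level. Tray corners at (141,203) and (483,25) agree with the prediction, and the jaw is above the aluminium tray. Descending to about 18 mm above its floor.

```bash
python3 -m jog '[{"turn":[0,0,0],"xyz":[0.008,-0.003,0.006],"jaw":0},{"turn":[0,0,0],"xyz":[0.016,-0.006,0.012],"jaw":0},{"turn":[0,0,0],"xyz":[0.024,-0.009,0.018],"jaw":0},{"turn":[0,0,0],"xyz":[0.032,-0.012,0.024],"jaw":0},{"turn":[0,0,0],"xyz":[0.04,-0.012,0.03],"jaw":0},{"turn":[0,0,0],"xyz":[0.0465,-0.012,0.0346],"jaw":0},{"turn":[0,0,0],"xyz":[0.0465,-0.012,0.0346],"jaw":0},{"turn":[0,0,0],"xyz":[0.0465,-0.012,0.0346],"jaw":0}]'
python3 - <<'E'
from h import *
st();q=R.from_quat(env.read_state()['tool_rot']);print('10mm down',q.inv().apply([0,0,-.01]).round(4),'tilt',np.degrees(np.arccos(-q.as_matrix()[2,2])),q.as_matrix()[2,1])
E
```

```text
time_s: 18.8
position: [0.5324, -0.1602, 0.0653]
tool_rot: [0.658, 0.671, -0.239, 0.245]
force: [-0.3, 0.4, -6.8]
grip_width: 0.0331
t 18.8 box [ -46.2 -398.5   65.3] F [-0.3  0.4 -6.8] w 0.0331 w [ 0.532 -0.16   0.065]
10mm down [ 0.0064 -0.      0.0077] tilt 39.995164041098 0.0013587830041932314
```

```bash
python3 -m jog '[{"turn":[0,0,0],"xyz":[0.0026,0,0.0031],"jaw":0},{"turn":[0,0,0],"xyz":[0.0051,0,0.0061],"jaw":0},{"turn":[0,0,0],"xyz":[0.007,0,0.0085],"jaw":0},{"turn":[0,0,0],"xyz":[0.0083,0,0.01],"jaw":0},{"turn":[0,0,0],"xyz":[0.009,0,0.0108],"jaw":0},{"turn":[0,0,0],"xyz":[0.0096,0,0.0115],"jaw":0},{"turn":[0,0,0],"xyz":[0.0102,0,0.0123],"jaw":0},{"turn":[0,0,0],"xyz":[0.0102,0,0.0123],"jaw":0}]'
python3 -c 'from h import *;st()'
python3 -m jog '[{"turn":[0,0,0],"xyz":[0.0005,0,0.0006],"jaw":0},{"turn":[0,0,0],"xyz":[0.001,0,0.0012],"jaw":0},{"turn":[0,0,0],"xyz":[0.0013,0,0.0016],"jaw":0},{"turn":[0,0,0],"xyz":[0.0016,0,0.0019],"jaw":0},{"turn":[0,0,0],"xyz":[0.0016,0,0.0019],"jaw":0},{"turn":[0,0,0],"xyz":[0.0016,0,0.0019],"jaw":0},{"turn":[0,0,0],"xyz":[0.0016,0,0.0019],"jaw":0},{"turn":[0,0,0],"xyz":[0.0016,0,0.0019],"jaw":0}]'
python3 -c 'from h import *;st()'
```

```text
time_s: 19.6
position: [0.5323, -0.1601, 0.0491]
tool_rot: [0.658, 0.671, -0.239, 0.244]
force: [0.4, 0.8, -7.6]
grip_width: 0.0329
t 19.6 box [ -46.4 -398.4   49.1] F [ 0.4  0.8 -7.6] w 0.0329 w [ 0.532 -0.16   0.049]
time_s: 20.4
position: [0.5324, -0.1602, 0.0471]
tool_rot: [0.658, 0.671, -0.239, 0.245]
force: [-1.4, 3.2, 2.7]
grip_width: 0.0329
t 20.4 box [ -46.2 -398.6   47.1] F [-1.4  3.2  2.7] w 0.0329 w [ 0.532 -0.16   0.047]
```

The tray carries the load (force changed from -7 to +2.7 N) with the jaw still held. Release and back off along the fingers.

```bash
python3 -m jog '[{"turn":[0,0,0],"xyz":[0,0,0],"jaw":45},{"turn":[0,0,0],"xyz":[0,0,0],"jaw":60},{"turn":[0,0,0],"xyz":[0,0,0],"jaw":65},{"turn":[0,0,0],"xyz":[0,0,0],"jaw":65},{"turn":[0,0,0],"xyz":[0,0,0],"jaw":65},{"turn":[0,0,0],"xyz":[0,0,-0.01],"jaw":65},{"turn":[0,0,0],"xyz":[0,0,-0.03],"jaw":65},{"turn":[0,0,0],"xyz":[0,0,-0.06],"jaw":65}]'
python3 -m jog '[{"turn":[0,0,0],"xyz":[-0.01,0,-0.03],"jaw":65},{"turn":[0,0,0],"xyz":[-0.02,0,-0.06],"jaw":65},{"turn":[0,0,0],"xyz":[-0.03,0,-0.09],"jaw":65},{"turn":[0,0,0],"xyz":[-0.03,0,-0.1],"jaw":65},{"turn":[0,0,0],"xyz":[-0.03,0,-0.1],"jaw":65},{"turn":[0,0,0],"xyz":[-0.03,0,-0.1],"jaw":65},{"turn":[0,0,0],"xyz":[-0.03,0,-0.1],"jaw":65},{"turn":[0,0,0],"xyz":[-0.03,0,-0.1],"jaw":65}]'
python3 - <<'E'
from h import *
st();shot('top','t6.png');shot('scene','s6.png')
a=cv2.imread('pics/t6.png')[90:345,60:400];b=cv2.imread('pics/s6.png')[100:310,150:470]
cv2.imwrite('pics/v6.png',np.hstack([cv2.resize(a,(400,300)),cv2.resize(b,(400,300))]))
E
```

```text
time_s: 21.2
position: [0.5305, -0.1217, 0.0931]
tool_rot: [0.659, 0.67, -0.24, 0.244]
force: [-0.2, 0.7, 0.1]
grip_width: 0.0556
time_s: 22.0
position: [0.5299, -0.0809, 0.1877]
tool_rot: [0.659, 0.67, -0.24, 0.244]
force: [-0.6, -0.3, 0.1]
grip_width: 0.0552
t 22.0 box [ -47.4 -319.2  187.7] F [-0.6 -0.3  0.1] w 0.0552 w [ 0.53  -0.081  0.188]
```

View pics/v6.png

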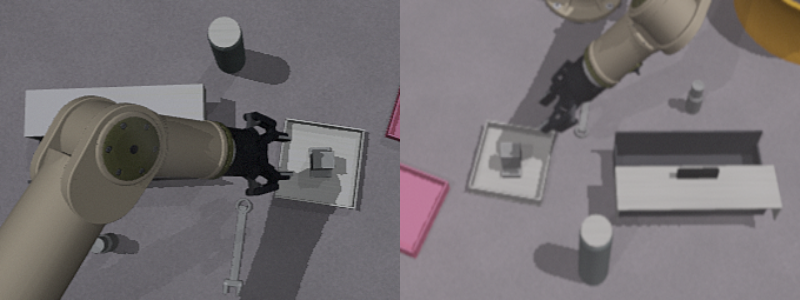

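The jaw stands upright in the middle of the aluminium tray, at (322,160) in the top view and (512,155) in the scene view. The box is open and empty, and the can, wrench and socket are where they were. The arm is clear, so I hand in.

```bash
python3 -c 'from h import *;print(env.hand_in());st()'
```

```text
the job is handed in; nothing more can be done
None
the job is handed in; nothing more can be done
```

The clamp jaw is standing in the aluminium tray and the job is handed in, at about 22 s of the 61 s; the hand-in gives no verdict.

**What I did:** I pushed the cover back by its handle until it met a stop at about 7 N. A tilted wrist view showed the jaw near y = 57 mm. A gentle sweep touched it at about 3 N, which put it at about y = 54.5 mm, so the two agreed within 3 mm. I gripped it across the block, drew it out and lifted it (about 7 N of weight). I lowered it until the force on the tool changed from −7 N to +2.7 N, with the tray carrying it, before opening the fingers.

**Last checks:** The last top and scene pictures show the jaw upright in the middle of the tray, the box open and empty, and the can, wrench and socket where they were. The tool force was about zero with the arm clear.

**What went less smoothly:**
- **During the 12 mm raise:** there was a brief extra side force of about 10 N, probably the gripper brushing the roof edge or the handle. It was gone once the jaw was drawn forward.
- **Over the tray:** the first descent ran into joint limits about 55 mm too high and tilted the tool by 2°. I swung the tool a quarter turn about the vertical and came down again, so the jaw stands turned by 90° in the tray.

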